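# Riddle the vase pebbles over the draining rack

## Robot

A 6-joint arm with a two-finger parallel gripper is mounted at the origin on the work surface. World frame = base frame: x ahead of the robot, y to its left, z up, the work surface at z = 0. Lengths are in m, angles in rad, forces in N, time in s.
With the tool pointing down it reaches from about 0.275 to 0.825 m from the base axis. Payload 5.2 kg.
Tool frame: the origin (TCP) lies midway between the tips of the shut fingers; the grasp point (between the pads) lies 19 mm behind it; z points along the fingers, y is the line along which they close (so a half turn about z gives the same grasp; the last joint's range is limited). The gripper opens to 93 mm and grips with 3 to 60 N. Pads are 15 mm wide; open, the fingers measure 128 mm over their backs; the gripper's body (75 mm by 188 mm) begins 65 mm behind the grasp point.
Start: joints at [0.897, 0.259, 1.535, -0, 1.348, -0.203], TCP at [0.249, 0.49, 0.219] pointing down, gripper open.
Joint ranges: [-3.14, 3.14], [-0.91, 2.08], [0.19, 2.58], [-1.22, 4.36], [0.22, 2.71], [-3.12, 3.12]. Speed limits (rad/s): [2.57, 2.57, 3.14, 3.14, 3.14, 3.14].

## Interface

Orientations are given as [roll, pitch, yaw] about the fixed x, y, z axes, in that order (R = Rz(yaw) Ry(pitch) Rx(roll)).
In Python, from rig import arm gives the robot as it stands. Calls block until the motion is done:
- arm.movep(position, orientation): joint-space move of the TCP to a pose.
- arm.move_straight(position, ori=None, vel=0.15, until_force=None): straight line of the TCP; ori=None keeps the orientation; vel is the mean speed in m/s. With until_force (N) it stops when the force on the tool has changed by that much, and returns True; else False.
- arm.goto_joints(angles): joint-space move.
- arm.command_gripper(opening, f_grip=None): finger opening in m; f_grip is the grip in N (None keeps the last); returns when the fingers have stopped.
- arm.pause(seconds).
- arm.ik(position, orientation): joint angles nearest the present ones, or None.
- arm.get_image(name): name is "side" or "top" or "wrist"; returns the picture (420x560x3 uint8, red, green, blue); there is no depth.
- arm.camera_params(name): a dict with "mtx" (3x3 intrinsics, pixels), "rvec" (rotation vector, rad) and "tvec" (3), from world to camera coordinates, as OpenCV has them. Camera axes: x right, y down, z forward; pixel columns grow to the right and rows downward; lengths in m; the calibration is good to about 2 mm. A picture is of the moment at which its call begins: read the wrist's pose just before it. camera_params takes no time and is no camera call; for the wrist camera it gives the pose at the moment of the call.
A pose or a line that the arm cannot do raises arm.Unreachable and nothing moves.
- arm.job_done(): hands the job in; it is judged then, once.
Trained networks look in the newest picture that a camera, given by its name, has taken for a name from the list of things; names that differ only in an ending like _2 or _b are one class to them, and where a whole thing is asked for, a point or a joint stands for the part that bears it (a point fixed in the world has none). Each returns a list of dicts, best first, with "confidence" (0 to 1); they miss things now and then, are a little off and sometimes report something else, mostly with a low value. They report only what shows in the picture. A call takes as long as a camera call.
- arm.outline_of(label, camera): "mask" (420x560 bool, what is visible of it) and "location" ([row, column] in pixels, amid what is visible of it).
- arm.landmark_of(label, camera): "location" ([row, column] in pixels: a listed point, or the origin of a listed thing).
Readings, each from a call of its own:
- arm.read_time_s(): time.
- arm.read_qpos(): joint angles.
- arm.read_dq(): joint speeds.
- arm.read_joint_torque(): joint torques, N m.
- arm.read_eef_pos(): TCP position.
- arm.read_orientation(): TCP orientation.
- arm.read_contact_force(): force on the tool from outside, world axes, zero at the start.
- arm.read_moment(): the same for the moment, N m.
- arm.read_gripper_width(): finger opening in m.
- arm.read_grip_force(): force on a finger pad.
Only numpy, scipy, OpenCV 4.12 (cv2) and the standard library are available. Lean on these libraries where they do the work, as an engineer would, in place of code of your own. Each camera call takes 0.05 s, during which the arm holds its last target. There are 200 camera calls.

## Task

The rinsed stones for the glass vase lie mixed in the steel tray on the wooden stand: tip the tray up so that everything runs out onto the wire rack of the draining pan beside it, where the small pebbles drop through into the pan and the two big stones stay on the rack, then let the tray down gently so that it lies flat on its stand again. Pick the two big stones off the rack and lay them in the glass vase without letting them fall in from a height. Do not knock the vase, and leave the teacups and the flower snips as they are.

Things in the scene. Friction and masses are not known exactly. Their poses are not given: they have to be found in the camera images.
- pan: Fixed deep stainless steel draining pan with a wire rack inside. Origin: centre of its underside, on the table. Outside 278 mm along its x, 182 mm along its y, rim 86 mm high with a 6 mm rolled edge; inside 270 x 174 mm, inner floor 4 mm up, open space under the rack. Its y axis points along the row stand, pan, vase.
- rack_mid (a point): Middle of the pan's wire rack, level with the tops of its bars, 60.5 mm above the table. Axes as the pan's. Five steel bars, 5 mm thick, run along x over the full inside length, at y = -58, -29, 0, 29, 58 mm, 24 mm clear between them and 26.5 mm between the end bars and the walls. The pan's rim is 25 mm higher.
- stand: Fixed small wooden stand, 106 mm high, 158 mm (x) by 146 mm (y), axes parallel to the pan's. Origin: centre of its underside, on the table. A raised edge 3 mm high, 8 mm wide round its top holds the tray's foot with 5 mm play. It stands close beside the pan, at either its +y or its -y side, 188 mm between centres.
- tray: Loose steel tray on the stand, 0.3 to 0.6 kg. Origin: centre of its foot's underside (106 mm above the table at rest), z up, y along the stand's. Foot 132 (x) by 120 (y) by 16 mm thick, its top is the inside floor. Sides flare outward: gently (43 degrees) at the two short ends (+y, -y), steeply at the long sides, up to a flat turned-out rim, outer size 172 by 188 mm.
- tray_floor (a point): Middle of the tray's inside floor. If the end away from the pan is lifted, the tray turns about its foot's edge nearest the pan, 60 mm from the middle, which the stand's raised edge stops, and its other rim comes over the pan. The contents run out at 45 to 62 degrees (hidden friction); past 70 the rim may meet the pan, past 80 it falls over. It may settle a few mm nearer the pan.
- rim_a (a point): Middle of the tray's rim at its +y end: outer edge, underside of the rim (0, 94, 40 mm in the tray's frame). The rim is 2.5 mm thick, at the short ends 6 mm wide, then the end wall slopes down inward; it overhangs the stand by 21 mm with free space below it, 146 mm down to the table.
- rim_b (a point): The same point at the tray's -y end (0, -94, 40 mm in the tray's frame).
- stone1_centre (a point): Centre of the larger of the two big rounded stones: an ellipsoid 44 x 52 x 36 mm along its x, y, z, 75 to 155 g, grey. On the rack it settles between two bars, its centre about 15 mm above their tops.
- stone2_centre (a point): Centre of the other big rounded stone: an ellipsoid 42 x 48 x 34 mm along its x, y, z, 65 to 130 g, the same grey stone; settles likewise.
- pebble1_centre (a point): Centre of a small pebble, round, 20 mm across, 11 g, the same grey stone; falls through the rack.
- pebble2_centre (a point): Centre of a small pebble, round, 20 mm across, 11 g, the same grey stone; falls through the rack.
- pebble3_centre (a point): Centre of a small pebble, round, 20 mm across, 11 g, the same grey stone; falls through the rack.
- pebble4_centre (a point): Centre of a small pebble, round, 20 mm across, 11 g, the same grey stone; falls through the rack.
- pebble5_centre (a point): Centre of a small pebble, round, 20 mm across, 11 g, the same grey stone; falls through the rack.
- pebble6_centre (a point): Centre of a small pebble, round, 20 mm across, 11 g, the same grey stone; falls through the rack.
- pebble7_centre (a point): Centre of a small pebble, round, 20 mm across, 11 g, the same grey stone; falls through the rack.
- vase: Loose low round glass vase, 0.75 kg, open on top, 66 mm high, outer radius 72 mm at the rim, wall 5 mm (inner radius 65 to 67 mm), inner floor 8 mm above its underside. Origin: centre of its underside. It stands on the other side of the pan from the stand, 188 mm between centres.
- vase_floor (a point): Middle of the vase's inner floor.
- cup1: Porcelain teacup, loose, 58 mm high, 78 mm across with a small handle, beyond the pan; to be left alone. Origin: centre of its underside.
- cup2: The other teacup, same shape; to be left alone.
- snips: Flower snips lying near the robot, 165 mm long, 60 mm wide, 16 mm high; to be left alone. Origin near the middle.

How it is judged:
On the way, in this order (a step that is already met when the one before it is completed fails the run):
1. the tray is tipped up by more than 29 degrees (angle between tray's own z axis and vertical above 0.5 rad), for 0.1 s.
2. all seven small pebbles have dropped through the rack into the pan and both big stones lie on the rack inside the pan's rim (x of stone1_centre in the frame of pan between -0.135 and 0.135 m and y of stone1_centre in the frame of pan between -0.087 and 0.087 m and z of stone1_centre in the frame of pan between 0.062 and 0.105 m and x of stone2_centre in the frame of pan between -0.135 and 0.135 m and y of stone2_centre in the frame of pan between -0.087 and 0.087 m and z of stone2_centre in the frame of pan between 0.062 and 0.105 m and x of pebble1_centre in the frame of pan between -0.135 and 0.135 m and y of pebble1_centre in the frame of pan between -0.087 and 0.087 m and z of each of pebble1_centre, pebble2_centre, pebble3_centre, pebble4_centre, pebble5_centre, pebble6_centre, pebble7_centre in the frame of pan below 0.045 m and x of pebble2_centre in the frame of pan between -0.135 and 0.135 m and y of pebble2_centre in the frame of pan between -0.087 and 0.087 m and x of pebble3_centre in the frame of pan between -0.135 and 0.135 m and y of pebble3_centre in the frame of pan between -0.087 and 0.087 m and x of pebble4_centre in the frame of pan between -0.135 and 0.135 m and y of pebble4_centre in the frame of pan between -0.087 and 0.087 m and x of pebble5_centre in the frame of pan between -0.135 and 0.135 m and y of pebble5_centre in the frame of pan between -0.087 and 0.087 m and x of pebble6_centre in the frame of pan between -0.135 and 0.135 m and y of pebble6_centre in the frame of pan between -0.087 and 0.087 m and x of pebble7_centre in the frame of pan between -0.135 and 0.135 m and y of pebble7_centre in the frame of pan between -0.087 and 0.087 m and linear speed of each of stone1, stone2 below 0.1 m/s), for 0.2 s.
At the end, for the whole second after the job is handed in: Both big stones lie in the vase (centres within 60 mm of its axis and below 55 mm over its floor), all seven pebbles are in the pan below the rack, the tray lies flat on its stand (within 3 degrees, 15 mm sideways and 6 mm in height), the vase stands upright, and stones, tray and vase are at rest (horizontal distance between each of stone1_centre, stone2_centre and vase_floor below 0.06 m and z of stone1_centre in the frame of vase_floor between 0.005 and 0.055 m and z of stone2_centre in the frame of vase_floor between 0.005 and 0.055 m and x of pebble1_centre in the frame of pan between -0.135 and 0.135 m and y of pebble1_centre in the frame of pan between -0.087 and 0.087 m and z of each of pebble1_centre, pebble2_centre, pebble3_centre, pebble4_centre, pebble5_centre, pebble6_centre, pebble7_centre in the frame of pan below 0.045 m and x of pebble2_centre in the frame of pan between -0.135 and 0.135 m and y of pebble2_centre in the frame of pan between -0.087 and 0.087 m and x of pebble3_centre in the frame of pan between -0.135 and 0.135 m and y of pebble3_centre in the frame of pan between -0.087 and 0.087 m and x of pebble4_centre in the frame of pan between -0.135 and 0.135 m and y of pebble4_centre in the frame of pan between -0.087 and 0.087 m and x of pebble5_centre in the frame of pan between -0.135 and 0.135 m and y of pebble5_centre in the frame of pan between -0.087 and 0.087 m and x of pebble6_centre in the frame of pan between -0.135 and 0.135 m and y of pebble6_centre in the frame of pan between -0.087 and 0.087 m and x of pebble7_centre in the frame of pan between -0.135 and 0.135 m and y of pebble7_centre in the frame of pan between -0.087 and 0.087 m and angle between each of tray, vase's own z axis and vertical below 0.05 rad and x of tray in the frame of stand between -0.015 and 0.015 m and y of tray in the frame of stand between -0.015 and 0.015 m and z of tray in the frame of stand between 0.101 and 0.112 m and linear speed of each of stone1, stone2, tray, vase below 0.1 m/s); the robot touches nothing.
It fails at once if a big stone is let fall into the vase (enters faster than 0.9 m/s, as from more than about 4 cm) ((horizontal distance between stone1_centre and vase_floor below 0.072 m and z of stone1_centre in the frame of vase_floor below 0.09 m and linear speed of stone1 above 0.9 m/s) or (horizontal distance between stone2_centre and vase_floor below 0.072 m and z of stone2_centre in the frame of vase_floor below 0.09 m and linear speed of stone2 above 0.9 m/s)).
It fails at once if the tray is dropped or slammed (it turns faster than 6 rad/s, as when its rim falls more than about 3 cm) (angular speed of tray above 6 rad/s).
It fails at once if the vase is knocked (moved more than 5 cm or tilted more than 17 degrees) (distance of vase from where it was at the start of the episode above 0.05 m or angle between vase's own z axis and vertical above 0.3 rad).
It fails at once if a teacup or the flower snips are disturbed (moved more than 3 cm, or a cup tilted more than 17 degrees) (distance of any of cup1, cup2, snips from where it was at the start of the episode above 0.03 m or angle between any of cup1, cup2's own z axis and vertical above 0.3 rad).
It also fails if it takes over 72 s, if anything falls off the work surface, if the arm or the gripper's body presses on something with over 40 N, if the wrist force passes 120 N, or if a joint passes its speed limit or range.

## Working session

There is one attempt and no reset: what is moved stays moved. The work goes in short steps, each a Python script; the robot and the scene stay as the last script left them, time stands still between calls to the robot, and variables do not carry over. Pictures are saved under pics/ and viewed, at most 10 in all, crops included, and the job is handed in when it is done.

```bash
mkdir -p pics; ls
cat > h.py <<'E'
import numpy as np, cv2
from rig import arm
def cam(n):
    p=arm.camera_params(n); R,_=cv2.Rodrigues(np.array(p["rvec"],float)); return np.array(p["mtx"],float),R,np.array(p["tvec"],float).ravel()
def at_z(c,loc,z):
    K,R,t=c; d=R.T@np.linalg.solve(K,[loc[1],loc[0],1.]); o=-R.T@t
    return o+d*(z-o[2])/d[2]
def proj(c,P):
    K,R,t=c; q=K@(R@np.array(P,float)+t); return q[1]/q[2],q[0]/q[2]
def save(img,f): cv2.imwrite(f,cv2.cvtColor(img,cv2.COLOR_RGB2BGR))
E
python3 - <<'E'
from h import *
a=arm.get_image("top"); b=arm.get_image("side")
save(np.hstack([cv2.resize(a,(400,300)),cv2.resize(b,(400,300))]),"pics/1.png"); save(a,"pics/top.png"); save(b,"pics/side.png")
Z=dict(pan=0,rack_mid=.0605,stand=0,tray=.106,tray_floor=.122,rim_a=.146,rim_b=.146,stone1_centre=.14,stone2_centre=.139,vase=0,vase_floor=.008,cup1=0,snips=.005)
for n in("top","side"):
    c=cam(n); print(n,"pos",(-c[1].T@c[2]).round(3))
    for k,z in Z.items():
        print(k,[(round(r["confidence"],2),np.round(r["location"]).astype(int).tolist(),at_z(c,r["location"],z)[:2].round(3).tolist()) for r in arm.landmark_of(k,n)[:3]])
E
```

```text
pics
top pos [0.22  0.013 1.697]
pan [(0.7, [204, 277], [0.526, 0.026]), (0.65, [195, 212], [0.556, 0.235]), (0.41, [203, 200], [0.532, 0.272])]
rack_mid [(0.65, [141, 310], [0.712, -0.081]), (0.58, [206, 276], [0.506, 0.029])]
stand [(0.19, [297, 198], [0.236, 0.273])]
tray [(0.83, [194, 214], [0.54, 0.213])]
tray_floor [(0.56, [193, 211], [0.538, 0.221]), (0.2, [190, 206], [0.548, 0.236])]
rim_a [(0.9, [187, 178], [0.553, 0.315]), (0.77, [196, 244], [0.522, 0.121]), (0.52, [200, 225], [0.512, 0.177])]
rim_b [(0.9, [187, 178], [0.553, 0.315]), (0.77, [196, 244], [0.522, 0.121]), (0.52, [200, 225], [0.512, 0.177])]
stone1_centre [(0.7, [203, 200], [0.505, 0.249]), (0.41, [202, 277], [0.505, 0.025])]
stone2_centre [(0.52, [177, 222], [0.582, 0.186])]
vase [(0.73, [210, 336], [0.503, -0.159]), (0.72, [180, 204], [0.605, 0.258]), (0.69, [198, 219], [0.548, 0.211])]
vase_floor [(0.93, [212, 335], [0.494, -0.155])]
cup1 [(0.93, [140, 307], [0.735, -0.074]), (0.92, [141, 249], [0.733, 0.114])]
snips [(0.63, [204, 199], [0.527, 0.274]), (0.3, [176, 223], [0.617, 0.198])]
side pos [0.388 0.7
[... 211 characters left out ...]
7]), (0.68, [284, 252], [0.531, 0.215])]
tray_floor [(0.95, [282, 250], [0.536, 0.221])]
rim_a [(0.95, [312, 232], [0.553, 0.312]), (0.95, [243, 263], [0.523, 0.13])]
rim_b [(0.95, [312, 232], [0.553, 0.312]), (0.95, [243, 263], [0.523, 0.13])]
stone1_centre [(0.67, [291, 262], [0.504, 0.25])]
stone2_centre [(0.69, [267, 255], [0.529, 0.193]), (0.65, [264, 232], [0.579, 0.192])]
vase [(0.57, [194, 291], [0.5, -0.157])]
vase_floor [(0.69, [192, 289], [0.504, -0.157])]
cup1 [(0.95, [262, 185], [0.728, 0.116]), (0.82, [204, 206], [0.725, -0.077]), (0.56, [284, 236], [0.587, 0.158])]
snips [(0.65, [290, 262], [0.52, 0.168]), (0.61, [354, 376], [0.245, 0.282]), (0.53, [280, 239], [0.581, 0.149])]
```

View pics/top.png

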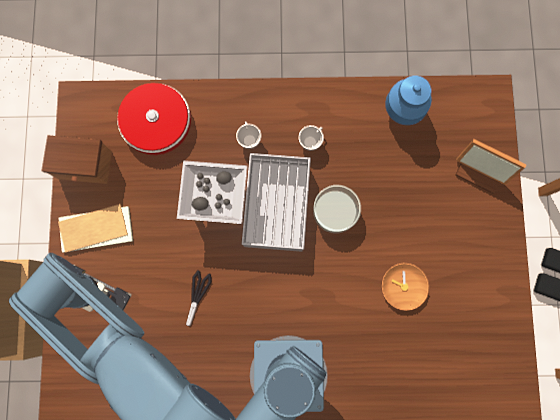

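View pics/side.png

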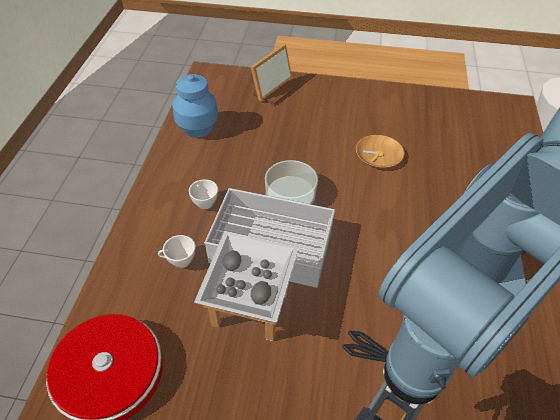

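```bash
cat >> h.py <<'E'
from scipy.spatial.transform import Rotation as Ro
def pose_tool(tc,yaw,pivot_y,th,xo,s_in=0.019,alpha=np.radians(43),dn=0.0,off=0.0):
    """tool pose for a grip on the tray's +y end wall; th = tilt. tray frame point of the rim: (xo,.091,.0405)"""
    g=np.array([xo,.091,.0405])
    d=np.array([0,-np.cos(alpha),-np.sin(alpha)]); n=np.array([0,-np.sin(alpha),np.cos(alpha)])
    tcp=g+d*s_in+n*off
    piv=np.array([0,pivot_y,0]); Rx=Ro.from_euler('x',th); Rz=Ro.from_euler('z',yaw)
    p=Rz.apply(Rx.apply(tcp-piv)+piv)+np.array([tc[0],tc[1],.106])
    return p,(Rz*Rx).apply(d),(Rz*Rx).apply(n)
def rpy(d,n,flip=1):
    y=n*flip; return Ro.from_matrix(np.column_stack([np.cross(y,d),y,d])).as_euler('xyz')
E
python3 - <<'E'
from h import *
ov={}
for n in("top","side"):
    c=cam(n); im=arm.get_image(n)
    for k,z in(("tray",.1475),("pan",.086),("vase",.066)):
        for r in arm.outline_of(k,n)[:2]:
            m=r["mask"]; ys,xs=np.nonzero(m)
            if len(ys)<200: continue
            h=cv2.convexHull(np.column_stack([xs,ys]).astype(np.float32))[:,0]
            P=np.array([at_z(c,(v,u),z)[:2] for u,v in h]).astype(np.float32)
            (cx,cy),wh,a=cv2.minAreaRect(P*1000)
            print(n,k,round(r["confidence"],2),len(ys),np.round([cx,cy]),np.round(wh),round(a,1), P.min(0).round(3),P.max(0).round(3))
for xo in(-.06,-.03,0,.03):
  for fl in(1,-1):
    o=[]
    for th in np.radians([0,20,40,55,65]):
        p,d,nn=pose_tool((.538,.217),-.1,-.06,th,xo); q=arm.ik(p,rpy(d,nn,fl)); o.append(None if q is None else np.round(q,2).tolist())
    print(xo,fl,o)
E
```

```text
top tray 0.87 3262 [538. 216.] [192. 175.] 84.4 [0.444 0.115] [0.627 0.315]
top tray 0.32 577 [231. 248.] [ 55. 152.] 84.2 [0.157 0.215] [0.307 0.281]
top pan 0.73 5786 [517.  31.] [188. 288.] 84.8 [ 0.367 -0.074] [0.666 0.134]
top vase 0.96 1778 [ 496. -155.] [143. 142.] 89.3 [ 0.424 -0.227] [ 0.567 -0.083]
side tray 0.67 4845 [540. 215.] [190. 174.] 85.4 [0.447 0.115] [0.63  0.315]
side pan 0.6 6313 [523.  56.] [236. 284.] 84.6 [ 0.376 -0.073] [0.67  0.185]
side vase 0.71 1807 [ 500. -152.] [148. 143.] 85.3 [ 0.43  -0.226] [ 0.572 -0.074]
-0.06 1 [[0.69, 0.8, 1.15, -0.56, 1.81, 2.4], [0.56, 0.53, 1.32, -0.37, 1.59, 2.28], [0.35, 0.29, 1.5, -0.11, 1.4, 2.04], [0.12, 0.16, 1.63, 0.14, 1.32, 1.76], [-0.06, 0.11, 1.7, 0.32, 1.33, 1.53]]
-0.06 -1 [[0.69, 0.8, 1.15, -0.56, 1.81, -0.74], [0.56, 0.53, 1.32, -0.37, 1.59, -0.86], [0.35, 0.29, 1.5, -0.11, 1.4, -1.1], [0.12, 0.16, 1.63, 0.14, 1.32, -1.38], [-0.06, 0.11, 1.7, 0.32, 1.33, -1.61]]
-0.03 1 [[0.66, 0.83, 1.09, -0.58, 1.82, 2.36], [0.54, 0.57, 1.26, -0.37, 1.6, 2.25], [0.33, 0.34, 1.44, -0.11, 1.42, 2.02], [0.11, 0.21, 1.57, 0.14, 1
[... 359 characters left out ...]
-0.11, 1.43, 2.0], [0.1, 0.26, 1.5, 0.14, 1.35, 1.74], [-0.06, 0.22, 1.57, 0.32, 1.35, 1.53]]
0 -1 [[0.64, 0.86, 1.02, -0.6, 1.84, -0.82], [0.51, 0.61, 1.2, -0.38, 1.62, -0.92], [0.31, 0.38, 1.37, -0.11, 1.43, -1.15], [0.1, 0.26, 1.5, 0.14, 1.35, -1.4], [-0.06, 0.22, 1.57, 0.32, 1.35, -1.61]]
0.03 1 [[0.61, 0.9, 0.94, -0.62, 1.86, 2.28], [0.49, 0.65, 1.12, -0.39, 1.64, 2.18], [0.29, 0.43, 1.31, -0.11, 1.46, 1.97], [0.09, 0.31, 1.43, 0.14, 1.37, 1.73], [-0.07, 0.27, 1.51, 0.32, 1.37, 1.54]]
0.03 -1 [[0.61, 0.9, 0.94, -0.62, 1.86, -0.87], [0.49, 0.65, 1.12, -0.39, 1.64, -0.96], [0.29, 0.43, 1.31, -0.11, 1.46, -1.17], [0.09, 0.31, 1.43, 0.14, 1.37, -1.41], [-0.07, 0.27, 1.51, 0.32, 1.37, -1.6]]
```

```bash
cat >> h.py <<'E'
YAW=-.095; TC=np.array([.539,.2155]); YD=np.array([-np.sin(YAW),np.cos(YAW),0])
E
python3 - <<'E'
from h import *
p,d,n=pose_tool(TC,YAW,-.06,0,0.); o=rpy(d,n,-1)
arm.command_gripper(.036,35)
arm.movep(p-.09*d,o); print(arm.read_time_s(),arm.read_contact_force())
print(arm.move_straight(p-.02*d,vel=.12), arm.move_straight(p,vel=.04,until_force=6))
print(arm.read_eef_pos()-p,arm.read_contact_force())
c=cam("side"); im=arm.get_image("side"); save(im[150:400,100:450].repeat(2,0).repeat(2,1),"pics/2.png"); print(arm.read_time_s())
E
```

```text
4.075 [-0.50693293  0.06141572 -0.70605997]
False False
[ 3.54995061e-05 -1.52994539e-04 -5.23466883e-05] [-0.42570879  0.41939832 -0.21086614]
5.5083
```

View pics/2.png

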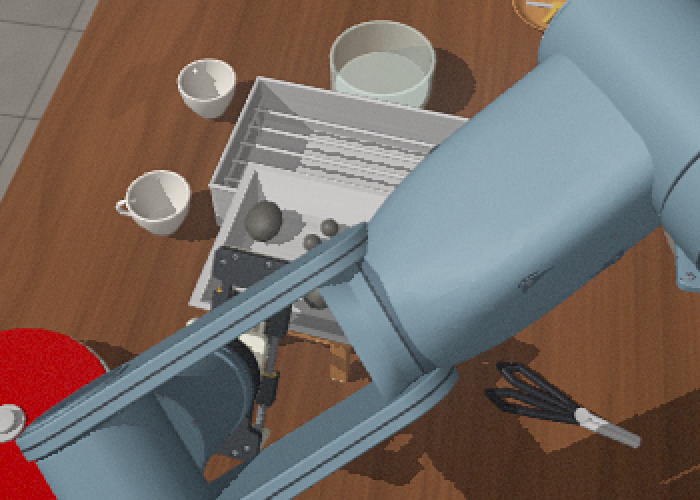

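The picture shows the gripper straddling the tray's far end wall (around pixel 260,330), with no contact and the stones undisturbed. Next I close the fingers, seat the tray toward the pan and start the tip.

Run:
```python
from h import *
arm.command_gripper(.0,35); w0=arm.read_gripper_width(); p0=arm.read_eef_pos()
print("w",w0,arm.read_grip_force(),arm.read_contact_force())
print(arm.move_straight(p0-.009*YD,vel=.02,until_force=5)); p1=arm.read_eef_pos()
s=(p1-p0)@YD; print("shift",s,arm.read_contact_force())
np.save("s.npy",s)
tc=TC+s*YD[:2]
for k,th in enumerate(np.radians(np.arange(2,21,2.))):
    p,d,n=pose_tool(tc,YAW,-.06,th,0.); arm.move_straight(p,rpy(d,n,-1),vel=.05)
    if k%3==2: print(round(np.degrees(th)),arm.read_contact_force().round(1),arm.read_gripper_width())
im=arm.get_image("side"); save(im[150:400,100:450].repeat(2,0).repeat(2,1),"pics/3.png"); print(arm.read_time_s())
```

```text
w 0.0046851836727619675 35.000483645126224 [-1.04861905 -2.11979308  4.16095848]
True
shift -2.942154196163187e-05 [0.87009164 2.65050429 3.66514688]
6 [ 0.5  1.8 -0.5] 0.004357585643249036
12 [0.4 1.6 1.1] 0.0045782033923246045
18 [0.9 1.9 1. ] 0.004572012376280358
8.8917
```

View pics/3.png

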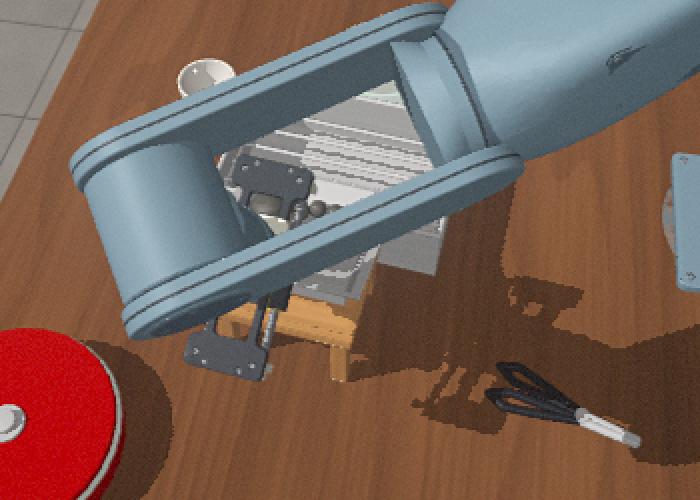

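The tray is about 20° up in the grip, pebbles still inside (around 320,210) and nothing else disturbed. I'll seat it and tip further.

Run:
```python
from h import *
s=float(np.load("s.npy")); p0=arm.read_eef_pos()
print(arm.move_straight(p0-.006*YD,vel=.015,until_force=8)); ds=(arm.read_eef_pos()-p0)@YD
print("ds",ds,arm.read_contact_force().round(1)); s+=ds; np.save("s.npy",s); tc=TC+s*YD[:2]
for a in np.arange(20,63.1,2 if 1 else 1):
    th=np.radians(a); p,d,n=pose_tool(tc,YAW,-.06,th,0.); arm.move_straight(p,rpy(d,n,-1),vel=.06 if a<44 else .025)
    if a>=44: arm.pause(.15)
    if a%4==0 : print(a,arm.read_contact_force().round(1),arm.read_moment().round(2),round(arm.read_gripper_width(),4))
arm.pause(.5)
t=arm.get_image("top"); b=arm.get_image("side")
save(np.hstack([t[130:270,160:360].repeat(2,0).repeat(2,1),b[150:290,180:380].repeat(2,0).repeat(2,1)]),"pics/4.png"); print(arm.read_time_s())
```

```text
True
ds 5.5604533173665826e-05 [1.1 2.4 1.9]
20.0 [0.9 2.2 1.3] [ 0.11 -0.09 -0.03] 0.0044
24.0 [-0.1  3.8  1.6] [ 0.13 -0.05  0.  ] 0.0042
28.0 [1.2 1.6 3.6] [ 0.03 -0.1   0.02] 0.0044
32.0 [0.2 1.7 2.7] [ 0.   -0.02 -0.01] 0.0047
36.0 [0.5 1.8 2.1] [-0.12 -0.01 -0.01] 0.0043
40.0 [ 1.1 -0.4  0.7] [-0.22 -0.02  0.01] 0.0046
44.0 [ 0.5 -0.5  0.7] [-0.48 -0.03 -0.03] 0.0045
48.0 [ 0.3 -2.4 -1.1] [-0.68 -0.03  0.  ] 0.0042
52.0 [-0.6 -2.3 -2.5] [-0.76  0.16  0.05] 0.0044
56.0 [-0.9 -1.7 -2.6] [-0.74  0.12  0.04] 0.0043
60.0 [-0.6 -2.1 -3.1] [-0.84  0.08  0.01] 0.0047
17.65
```

View pics/4.png

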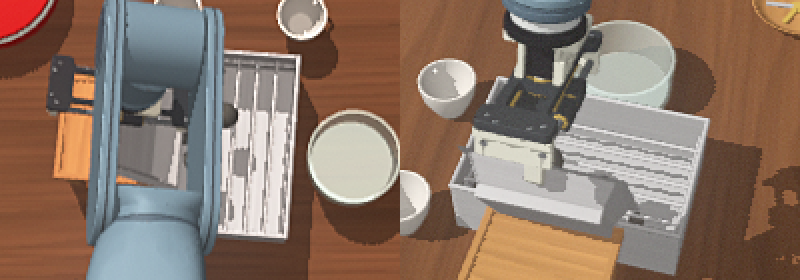

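The tray stands at about 63°, with a big stone on the rack near top-view crop (232,115) and dark patches at (240,160). The rest is hidden by the arm. I'll tip a touch further, lower it, release and look.

Run:
```python
from h import *
s=float(np.load("s.npy")); tc=TC+s*YD[:2]
for a in list([64.5,66.])+list(np.arange(63,-.1,-3)):
    th=np.radians(a); p,d,n=pose_tool(tc,YAW,-.06,th,0.); arm.move_straight(p,rpy(d,n,-1),vel=.03 if a>62 or a<5 else .07)
    if a==66: arm.pause(.4)
print(arm.read_contact_force().round(1),arm.read_gripper_width())
arm.command_gripper(.036); p=arm.read_eef_pos(); arm.move_straight(p-.1*d,vel=.15)
print(arm.read_contact_force().round(1)); 
arm.movep([.40,.42,.33],arm.read_orientation())
t=arm.get_image("top"); b=arm.get_image("side")
save(np.hstack([t[130:270,160:360].repeat(2,0).repeat(2,1),b[150:330,180:380].repeat(2,0).repeat(2,1)[:280]]),"pics/5.png")
ct=cam("top");cs=cam("side")
for k,z in(("stone1_centre",.0755),("stone2_centre",.0755),("pebble1_centre",.014),("rim_a",.146),("rack_mid",.0605),("tray_floor",.122)):
  for n,c in(("top",ct),("side",cs)):
    print(k,n,[(round(r["confidence"],2),np.round(r["location"]).astype(int).tolist(),at_z(c,r["location"],z)[:2].round(3).tolist()) for r in arm.landmark_of(k,n)[:8]])
print(arm.read_time_s())
```

```text
[ 0.7 -2.   6. ] 0.004582368439711698
[ 1.2 -1.  -0.3]
stone1_centre top [(0.62, [210, 259], [0.493, 0.081])]
stone1_centre side [(0.61, [246, 281], [0.489, 0.081])]
stone2_centre top [(0.73, [189, 268], [0.558, 0.054])]
stone2_centre side [(0.61, [231, 255], [0.56, 0.046]), (0.44, [243, 279], [0.495, 0.073])]
pebble1_centre top [(0.44, [166, 270], [0.646, 0.049])]
pebble1_centre side [(0.57, [311, 247], [0.543, 0.232])]
rim_a top [(0.61, [198, 244], [0.517, 0.121]), (0.58, [189, 178], [0.547, 0.315])]
rim_a side [(0.98, [240, 259], [0.533, 0.125]), (0.93, [311, 233], [0.55, 0.307]), (0.41, [309, 252], [0.513, 0.297])]
rack_mid top [(0.97, [206, 276], [0.507, 0.028])]
rack_mid side [(0.97, [233, 272], [0.52, 0.036])]
tray_floor top [(0.67, [193, 214], [0.537, 0.212]), (0.31, [190, 178], [0.549, 0.32])]
tray_floor side [(0.56, [280, 248], [0.541, 0.216]), (0.4, [260, 297], [0.443, 0.146])]
27.8333
```

View pics/5.png

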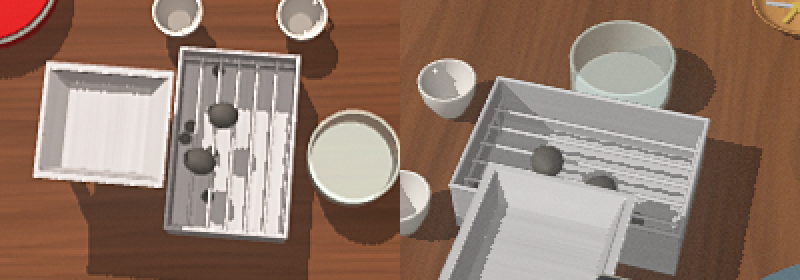

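The tray lies flat and empty, both big stones are on the rack (top crop (223,115) and (200,160)), and pebbles show dark between and under the bars. I'll check from close up with the wrist camera.

```bash
cat >> h.py <<'E'
XD=np.array([np.cos(YAW),np.sin(YAW),0]); PAN=np.array([TC[0],TC[1],0])-.188*YD
def pf(P): P=np.array([P[0],P[1],0])-PAN; return np.round([P@XD,P@YD],4)
DOWN=rpy(np.array([0,0,-1.]),XD,1); DOWN2=rpy(np.array([0,0,-1.]),XD,-1)
def see(cs,locs,P0):
    """least-squares 3D point from pixel locations in several cameras"""
    from scipy.optimize import least_squares
    return least_squares(lambda P:np.concatenate([np.subtract(proj(c,P),l) for c,l in zip(cs,locs)]),P0).x
E
python3 - <<'E'
from h import *
arm.command_gripper(.065)
q=[arm.ik([.50,.06,.36],o) for o in(DOWN,DOWN2)]; print(q)
o=DOWN if q[0] is not None and abs(q[0][5])<abs(q[1][5]) else DOWN2; np.save("o.npy",o)
arm.movep([.50,.06,.36],o)
c=cam("wrist"); im=arm.get_image("wrist"); save(im,"pics/6.png"); print("cam",-c[1].T@c[2])
for k,z in(("stone1_centre",.0755),("stone2_centre",.0755),("pebble1_centre",.014),("rack_mid",.0605),("vase_floor",.008)):
    print(k,[(round(r["confidence"],2),np.round(r["location"]).astype(int).tolist(),at_z(c,r["location"],z)[:2].round(3).tolist(),pf(at_z(c,r["location"],z))) for r in arm.landmark_of(k,"wrist")[:8]])
for k in("stone1","stone2"):
  for r in arm.outline_of(k,"wrist")[:3]:
    m=r["mask"]; ys,xs=np.nonzero(m); l=(ys.mean(),xs.mean()); (e,wh,a)=cv2.minAreaRect(np.column_stack([xs,ys]).astype(np.float32)); print(k,round(r["confidence"],2),len(ys),np.round(l),np.round(wh),a,pf(at_z(c,l,.0755)))
print(arm.read_time_s())
E
```

```text
[array([-0.10240759,  0.11605109,  1.37399209,  0.        ,  1.65154947,
       -0.00740759]), None]Traceback (most recent call last):
  File "<stdin>", line 4, in <module>
TypeError: 'NoneType' object is not subscriptable
```

Run:
```python
from h import *
o=DOWN
arm.movep([.50,.06,.36],o)
c=cam("wrist"); im=arm.get_image("wrist"); save(im,"pics/6.png"); print("cam",-c[1].T@c[2])
for k,z in(("stone1_centre",.0755),("stone2_centre",.0755),("pebble1_centre",.014),("rack_mid",.0605),("vase_floor",.008)):
    print(k,[(round(r["confidence"],2),np.round(r["location"]).astype(int).tolist(),at_z(c,r["location"],z)[:2].round(3).tolist(),pf(at_z(c,r["location"],z))) for r in arm.landmark_of(k,"wrist")[:8]])
for k in("stone1","stone2"):
  for r in arm.outline_of(k,"wrist")[:3]:
    m=r["mask"]; ys,xs=np.nonzero(m); l=(ys.mean(),xs.mean()); (e,wh,a)=cv2.minAreaRect(np.column_stack([xs,ys]).astype(np.float32)); print(k,round(r["confidence"],2),len(ys),np.round(l),np.round(wh),a,pf(at_z(c,l,.0755)))
print(arm.read_time_s())
```

```text
cam [0.50551588 0.13314173 0.52607453]
stone1_centre [(0.57, [165, 266], [0.486, 0.085], array([-0.0407,  0.0534]))]
stone2_centre [(0.74, [145, 295], [0.53, 0.109], array([0.0014, 0.0816])), (0.62, [185, 321], [0.566, 0.046], array([0.0424, 0.0223])), (0.58, [169, 365], [0.633, 0.066], array([0.1075, 0.0479]))]
pebble1_centre [(0.46, [171, 362], [0.645, 0.053], array([0.1207, 0.036 ]))]
rack_mid [(0.65, [197, 294], [0.524, 0.028], array([0.0029, 0.0004]))]
vase_floor [(0.94, [285, 286], [0.497, -0.153], array([-0.0067, -0.1825])), (0.23, [145, 309], [0.558, 0.105], array([0.0292, 0.0797]))]Traceback (most recent call last):
  File "<stdin>", line 8, in <module>
ValueError: it knows: cup, pan, pebble1_centre, pebble2_centre, pebble3_centre, pebble4_centre, pebble5_centre, pebble6_centre, pebble7_centre, rack_mid, rim, snips, stand, stone1_centre, stone2_centre, tray, tra
```

View pics/6.png

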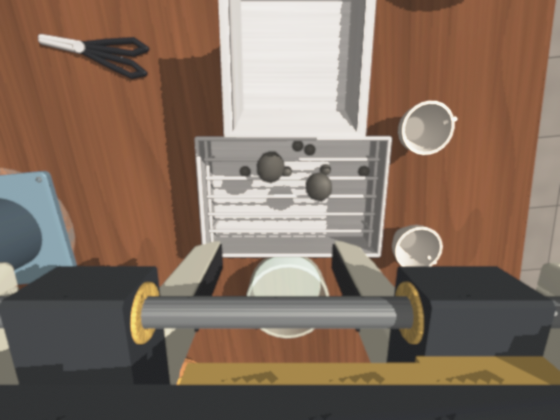

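Run:
```python
from h import *
arm.movep([.50,.02,.30],DOWN)
c=cam("wrist"); im=arm.get_image("wrist"); K=c[0]; print(K[0,0],"cam",-c[1].T@c[2])
for k in("stone1_centre","stone2_centre"):
  for r in arm.outline_of(k,"wrist")[:3]:
    m=r["mask"]; ys,xs=np.nonzero(m); l=(ys.mean(),xs.mean()); (e,wh,a)=cv2.minAreaRect(np.column_stack([xs,ys]).astype(np.float32)); print(k,round(r["confidence"],2),len(ys),np.round(l),np.round(wh),round(a),pf(at_z(c,l,.0755)))
for j in range(1,8,3): print([(round(r["confidence"],2),np.round(r["location"]).astype(int).tolist(),pf(at_z(c,r["location"],.014)),pf(at_z(c,r["location"],.064))) for r in arm.landmark_of(f"pebble{j}_centre","wrist")[:8]])
# overlay predicted bars
v=im.copy()
for y in(-.058,-.029,0,.029,.058):
    P=[PAN+XD*x+YD*y+[0,0,.0605] for x in(-.135,.135)]
    a,b=[proj(c,p) for p in P]; print("bar",y,np.round(a),np.round(b))
rr,cc=proj(c,PAN+YD*.04+[0,0,.06]); r0=int(max(0,rr-90)); c0=int(max(0,cc-130))
save(cv2.resize(v[r0:r0+190,c0:c0+260],None,fx=3,fy=3,interpolation=cv2.INTER_CUBIC),"pics/7.png"); print(r0,c0,arm.read_time_s())
```

```text
299.94246808818355 cam [0.50555652 0.09257714 0.46620228]
stone1_centre 0.64 997 [141. 266.] [38. 32.] 90 [-0.0357  0.0503]
stone2_centre 0.66 877 [165. 323.] [35. 30.] 90 [0.0378 0.0199]
[(0.66, [153, 373], array([0.1207, 0.031 ]), array([0.1049, 0.0345])), (0.52, [119, 296], array([0.0063, 0.0783]), array([0.0032, 0.0765]))]
[(0.21, [280, 286], array([-0.0068, -0.1782]), array([-0.0084, -0.1516]))]
[(0.54, [148, 237], array([-0.0806,  0.0381]), array([-0.0741,  0.0408]))]
bar -0.058 [219. 197.] [219. 388.]
bar -0.029 [199. 195.] [199. 390.]
bar 0 [178. 194.] [178. 392.]
bar 0.029 [157. 192.] [157. 394.]
bar 0.058 [134. 191.] [134. 397.]
58 163 30.95
```

View pics/7.png

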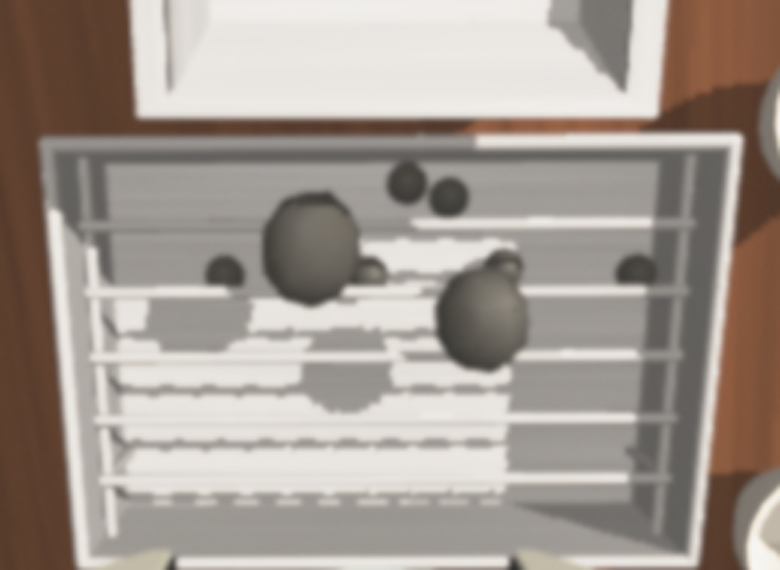

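Six pebbles show below the bars, which pass over them: crop (225,270), (370,272), (505,265), (635,270), (407,182) and (450,195). The stones sit between bars, and a dark edge at (335,200) behind stone 1 may be the seventh pebble. I'll look from another angle before lifting anything.

Run:
```python
from h import *
arm.movep([.44,.085,.27],DOWN)
c=cam("wrist"); im=arm.get_image("wrist"); print("cam",-c[1].T@c[2])
for k in("stone1_centre","stone2_centre"):
  for r in arm.outline_of(k,"wrist")[:3]:
    m=r["mask"]; ys,xs=np.nonzero(m); l=(ys.mean(),xs.mean()); print(k,round(r["confidence"],2),len(ys),np.round(l),pf(at_z(c,l,.0755)))
rr,cc=proj(c,PAN+YD*.04+[0,0,.06]); r0=int(max(0,rr-95)); c0=int(max(0,cc-130))
save(cv2.resize(im[r0:r0+190,c0:c0+260],None,fx=3,fy=3,interpolation=cv2.INTER_CUBIC),"pics/8.png"); print(r0,c0,arm.read_time_s())
for P in [(-.036,.048),(.038,.0185)]:
    p=PAN+XD*P[0]+YD*P[1]; print([arm.ik([p[0],p[1],z],DOWN) is not None for z in(.065,.13)])
```

```text
cam [0.44484379 0.15832591 0.43683802]
stone1_centre 0.66 1003 [191. 319.] [-0.0358  0.0501]
stone2_centre 0.79 896 [214. 376.] [0.0375 0.0213]
101 214 31.5583
[True, True]
[True, True]
```

View pics/8.png

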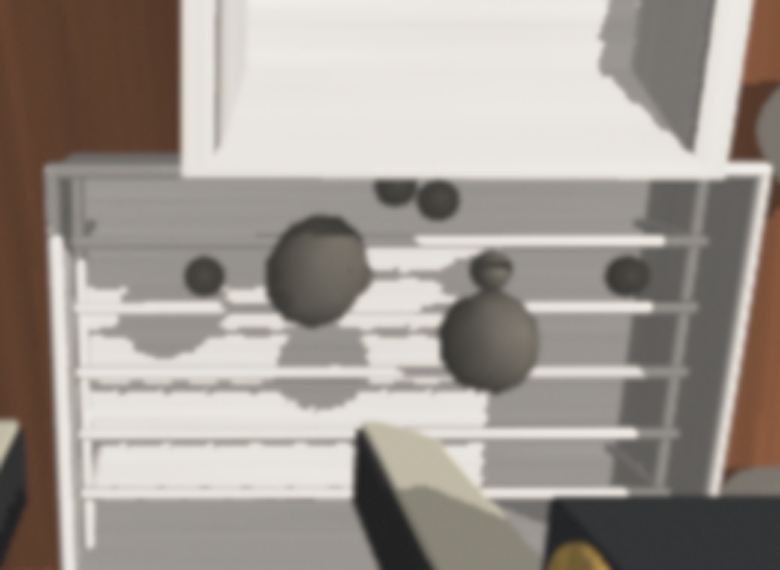

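Run:
```python
from h import *
c2=cam("wrist"); K,R,t=c2; c1=(K,R,-R@np.array([0.50555652,0.09257714,0.46620228]))
f7=lambda x,y:(58+y/3,163+x/3); f8=lambda x,y:(101+y/3,214+x/3)
for n,a,b in[("s1",(141,266),(191,319)),("s2",(165,323),(214,376)),("pS2",f7(505,265),f8(491,268)),("pS1",f7(372,272),f8(368,270)),("pR",f7(635,270),f8(627,276)),("pL",f7(225,272),f8(204,276)),("pW",f7(450,197),f8(438,200))]:
    P=see([c1,c2],[a,b],[.5,.05,.03]); print(n,P.round(3),pf(P))
```

```text
s1 [0.492 0.081 0.077] [-0.034   0.0495]
s2 [0.563 0.043 0.071] [0.0402 0.0187]
pS2 [0.584 0.062 0.016] [0.0593 0.0391]
pS1 [0.521 0.067 0.031] [-0.0043  0.0389]
pR [0.645 0.054 0.024] [0.1205 0.037 ]
pL [0.448 0.072 0.02 ] [-0.0774  0.036 ]
pW [0.559 0.096 0.017] [0.0314 0.0712]
```

```bash
cat > pick.py <<'E'
from h import *
import sys
VASE=np.array([.499,-.156,0])
def go(x,y,off):
    p=PAN+XD*x+YD*y
    arm.command_gripper(.07,25)
    arm.movep([p[0],p[1],.14],DOWN)
    print("down",arm.move_straight([p[0],p[1],.064],vel=.08,until_force=8),arm.read_eef_pos().round(4))
    arm.command_gripper(0,25); w=arm.read_gripper_width(); print("w",w,arm.read_grip_force())
    arm.move_straight([p[0],p[1],.19],vel=.12); print("lifted w",arm.read_gripper_width(),arm.read_contact_force().round(1))
    if arm.read_gripper_width()<.025: return
    v=VASE+YD*off
    arm.movep([v[0],v[1],.19],DOWN)
    arm.move_straight([v[0],v[1],.045],vel=.1)
    print("touch",arm.move_straight([v[0],v[1],.0125],vel=.025,until_force=2.5),arm.read_eef_pos().round(4))
    arm.command_gripper(w+.014); arm.pause(.2)
    arm.move_straight([v[0],v[1],.17],vel=.12); print(arm.read_time_s())
go(*map(float,sys.argv[1:]))
E
python3 pick.py .038 .019 -.028
```

```text
down False [0.5613 0.0436 0.0645]
w 0.03944568243422533 25.00020440435037
lifted w 0.039458729421850317 [-1.1  0.4 -1.6]
touch True [ 0.4962 -0.1837  0.0159]
41.3
```

```bash
python3 pick.py -.0355 .048 .028
python3 - <<'E'
from h import *
arm.movep([.44,-.02,.30],DOWN)
im=arm.get_image("wrist"); t=arm.get_image("top")
save(np.hstack([im[60:340,100:500],t[130:270,160:360].repeat(2,0).repeat(2,1)]),"pics/9.png"); print(arm.read_time_s())
E
```

```text
down False [0.4909 0.0794 0.0645]
w 0.040459709807585204 25.000426839105785
lifted w 0.04108858211561716 [-0.2  0.9 -1.3]
touch True [ 0.5015 -0.1279  0.0159]
51.375
52.225
```

View pics/9.png

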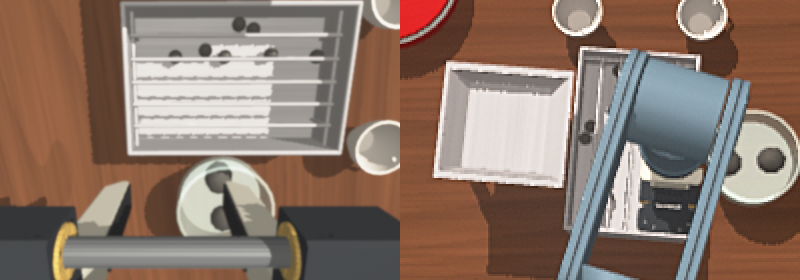

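All seven pebbles lie under the bars (wrist crop columns 175–317, rows 24–57). Both stones are in the vase (around (215,180) and (215,215)), and the tray is flat and empty. I'm handing in.

```bash
python3 -c "
from h import *
print(arm.job_done())"
```

```text
the job is handed in; nothing more can be done
None
```

I handed the job in at about 52 s of the 72 s allowed: the tray is empty and flat on its stand, all seven pebbles are in the pan under the rack, and both big stones are in the vase. The rig returned no verdict, so this rests on the last camera pictures.

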